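Stop the weighing slab from rocking

ROBOT

A 6-joint arm with a two-finger parallel gripper is mounted at the origin on a cart in front of the work surface, level with it; the furniture and walls round the work are solid. World frame = base frame: x ahead of the robot, y to its left, z up, the work surface at z = 0. Lengths are in m, angles in rad, forces in N, time in s.
With the tool pointing down it reaches from about 0.375 to 0.975 m from the base axis. Payload 3.8 kg.
Tool frame: the origin (TCP) lies on the centre line of the jaws, within the pads' length; the fingertips stand 8 mm ahead of it and the grasp point (between the pads) lies 11 mm behind it; z points along the fingers, y is the direction in which the jaws open and shut (so a half turn about z gives the same grasp; the last joint's range is limited). The gripper opens to 85 mm and grips with 20 to 120 N. Pads are 22 mm wide; open, the fingers measure 114 mm over their backs; the gripper's body (76 mm by 85 mm) begins 54 mm behind the grasp point. The pads swing forward as they close: fully open they stand 13 mm farther back than shut.
Start: joints at [1.091, 0.264, 1.604, -0, 1.274, -0.037], TCP at [0.289, 0.61, 0.239] pointing down, gripper open.
Joint ranges: [-2.63, 2.63], [-0.94, 2.18], [0.31, 2.57], [-1.31, 4.45], [0, 2.66], [-2.55, 2.55]. Speed limits (rad/s): [2.57, 2.57, 3.14, 3.14, 3.14, 3.14].

INTERFACE

Orientations are given as a rotation vector (axis times angle).
In Python, from workcell import * gives the robot as it stands.
- The arm moves only by the tool play_rows, never from a script. Its arguments are lists of equal length, an entry for each row: "slide": the shift along the tool's x, y, z in cm, a list of three; "delta_rot": the turn, a rotation vector about the tool's x, y, z in rad, a list of three. In form: {"slide": [[x, y, z], ...], "delta_rot": [[wx, wy, wz], ...]}. A call has 1 to 12 rows; each row is the pose to reach, as a shift and turn from the pose measured when the call began, along the tool's axes at that moment; what a row does not reach only later rows make up. A row lasts 1/12 s, in which the tool goes at most 41.7 mm and 7.16 degrees, less where a joint would pass 70% of its speed; a pose out of reach is approached as far as the arm can. A call with a gripper value outside its range is refused whole. "hand" is the opening, from 0 (shut) to 1 (fully open), set as the call begins (left out, the last holds). The fingers move at their own pace and stop on an object; "force" is the grip in N (left out, the last holds). Time passes only in rows, so rows that repeat a pose let the fingers close. It gives the time, the measured TCP pose, the force and the opening at its end, in the units of the state.
- read_state(): the state, without advancing time (a new reading comes with each control period).
- read_camera(name): name is "side" or "top"; returns a dict with "image" (400x640x3 uint8, red, green, blue), "depth" (400x640 float32, m along the optical axis (not along the pixel's ray), 0 where there is no reading), "fovy" (degrees; the focal length in pixels is half the picture's height over the tangent of half this angle, whatever the lens; pixels are square), "cx", "cy" (the principal point, pixels), "world_from_camera" (4x4, takes a point from camera to world coordinates). Camera axes: x right, y up, looking along -z (the intrinsics and any distortion apply to the point x, -y, -z); pixel columns grow to the right and rows downward; lengths in m; the calibration is good to about 2 mm. A picture is of the moment at which its call begins.
- finish_job(): hands the job in, once; it reports no verdict.
Trained networks look in a picture, given as the dict that the camera call returned (one of the last four; its "shot" number tells which), for a name from the list of things; names that differ only in an ending like _2 or _b are one class to them, and where a whole thing is asked for, a point or a joint stands for the part that bears it (a point fixed in the world has none). Each returns a list of dicts, best first, with "conf" (0 to 1); they miss things now and then, are a little off and sometimes report something else, mostly with a low value. They report only what shows in the picture. A call takes as long as a camera call.
- spot_in(target, picture): "bbox" ([centre column, centre row, width, height] in pixels, round what is visible of it).
- landmark_of(target, picture): "at" ([column, row] in pixels: a listed point, or the origin of a listed thing).
The state is a dict: "time": time; "q": joint angles; "joint_vel": joint speeds; "joint_torque": joint torques, N m; "tool_pos": TCP position; "tcp_rot": TCP orientation; "wrist_force": force on the tool from outside, world axes, zero at the start; "torque": the same for the moment, N m; "width": opening from 0.0 (shut) to 1.0 (fully open).
Only numpy, scipy, OpenCV 4.12 (cv2) and the standard library are available. Lean on these libraries where they do the work, as an engineer would, in place of code of your own. Each camera call takes 0.05 s, during which the arm holds its last target.

TASK

The dark stone slab on the cabinet rocks because its screw foot, the one under the round brass knob, is wound up too short. Turn the knob clockwise (seen from above) until the slab stands level with all four feet firmly on the surface, then let go. Leave the slab in its place and the vial standing on it, and do not disturb the label roll and the calculator.

Things in the scene. Friction and masses are not known exactly. Their poses are not given: they have to be found in the camera images.
- slab: dark grey stone slab 220 x 180 x 24 mm (x, y, z), 2.6 kg, loose, on four feet; underside 20 mm, top 44 mm above the origin, which lies under its centre in the plane of the three plain feet's undersides. The screw foot is at x = -85, y = -65 mm of its frame; at the start the slab leans down to that corner by about 0.015 to 0.04 rad. Wound out too far, it rocks about the other diagonal
- foot_opposite: plain black soft-rubber foot, 22 mm diameter, under the slab at x = 85, y = 65 mm, diagonally opposite the screw foot; origin at the centre of its underside. Like the other two it gives about 1 mm at 10 N. It hangs in the air at the start and comes down as the screw foot is wound out
- foot_right: plain soft-rubber foot like foot_opposite, under the slab at x = 85, y = -65 mm; origin at the centre of its underside
- foot_left: plain soft-rubber foot like foot_opposite, under the slab at x = -85, y = 65 mm; origin at the centre of its underside
- screw_pad (a point): centre of the underside of the screw foot's rubber pad (24 mm diameter), on the axis of the knob, 69 mm below the point knob_grip; the pad does not spin
- knob (a joint): round brass knob, 40 mm diameter, 22 mm high, red line on top, that turns the screw foot; rad, grows clockwise from above, winding the foot down by 10 mm a turn (1.59 mm a rad). At 0 the foot is 6 mm too short: slab level at 3.77; starts at 0 to 1.4; range -0.1 to 6.6. Takes 0.07 N m, stays where left. Its underside is 14 mm above the slab's top when level, 17.8 to 20 mm at the start
- knob_grip (a point): centre of the brass knob, on its axis and at mid height (11 mm under its top), about 69 mm above the surface; z along the axis. The space round the knob is free down to the slab
- vial: small amber vial with a red cap, 24 mm diameter, 55 mm high, standing loose on the slab at about x = 45, y = 35 mm of its frame; origin at the centre of its underside, z up its axis
- disc: round white filter disc, 52 mm diameter, 7 mm thick, lying loose on the slab at about x = 45, y = -35 mm; origin at the centre of its underside
- label_roll: roll of cream labels lying flat on the surface, 59 mm diameter, 25 mm high; origin at the centre of its underside; a bystander
- calculator: desk calculator 140 x 78 x 16 mm lying on the surface; origin at the centre of its underside; a bystander

How it is judged:
At the end, for the whole second after the job is handed in: The slab stands at rest and level (within 0.015 rad), each of the three plain feet bears on the surface with more than 0.5 N and the screw foot's pad is on it too (within 1.5 mm); the vial stands upright on the slab (contact force between each of foot_opposite, foot_right, foot_left and anything else above 0.5 N and height (world z) of screw_pad below 0.0015 m and angle between slab's own z axis and vertical below 0.015 rad and linear speed of slab below 0.01 m/s and angle between vial's own z axis and vertical below 0.15 rad and z of vial in the frame of slab above 0.04 m); the robot touches nothing.
It fails at once if the slab is shifted more than 50 mm (distance of slab from where it was at the start of the episode above 0.05 m).
It fails at once if the vial is tipped over (angle between vial's own z axis and vertical above 0.5 rad).
It fails at once if the label roll is moved more than 30 mm (distance of label_roll from where it was at the start of the episode above 0.03 m).
It fails at once if the calculator is moved more than 30 mm (distance of calculator from where it was at the start of the episode above 0.03 m).
It also fails if it takes over 54 s, if anything falls off the work surface, if the arm or the gripper's body presses on something with over 40 N, if the wrist force passes 120 N, or if a joint passes its speed limit or range.

## Working session

There is one attempt and no reset: what is moved stays moved. The work goes in short steps, Python scripts to look and compute and a tool call to move; the robot and the scene stay as the last step left them, time stands still between calls to the robot, and variables do not carry over. Pictures are saved under pics/ and viewed, and the job is handed in when it is done.

Besides the shell and the picture viewer there is one more tool, called after "Call:" by a JSON object that holds its "fn" and its "kwargs", one argument or row to a line. play_rows: Moves the arm, as the interface text tells. Its arguments: {"type":"object","properties":{"slide":{"type":"array"},"delta_rot":{"type":"array"},"hand":{"type":"number"},"force":{"type":"number"}},"required":["slide","delta_rot"]}

```bash
mkdir -p pics; cat > h.py <<'E'
from workcell import *
import numpy as np, cv2
from scipy.spatial.transform import Rotation as R
def save(p,n): cv2.imwrite(f'pics/{n}.png',cv2.cvtColor(p['image'],cv2.COLOR_RGB2BGR))
def ray(p,u,v):
    f=200/np.tan(np.radians(p['fovy'])/2)
    d=np.array([(u-p['cx'])/f,-(v-p['cy'])/f,-1.])
    T=np.array(p['world_from_camera']); return T[:3,3],T[:3,:3]@d
def at_z(p,u,v,z):
    o,d=ray(p,u,v); return o+d*(z-o[2])/d[2]
def at_d(p,u,v):
    o,d=ray(p,u,v); return o+d*p['depth'][int(round(v)),int(round(u))]
E
python3 - <<'E'
from h import *
s=read_state(); print({k:np.round(v,3) for k,v in s.items()})
for c in('top','side'):
    p=read_camera(c); save(p,c+'0'); print(c,p.keys(),p['fovy'],p['cx'],p['cy'],np.round(p['world_from_camera'],3).tolist())
    for t in ['knob_grip','slab','vial','disc','label_roll','calculator']:
        for r in landmark_of(t,p)[:1]: print(t,r, at_d(p,*r['at']).round(3))
    print(spot_in('knob',p)[:1])
E
```

```text
{'time': np.float64(0.0), 'q': array([ 1.091,  0.265,  1.605, -0.   ,  1.274, -0.037]), 'joint_vel': array([-0.   , -0.   , -0.001,  0.001,  0.002, -0.001]), 'joint_torque': array([-2.0000e-03, -5.1512e+01, -3.6731e+01, -1.0000e-03,  1.3000e-02,
        0.0000e+00]), 'tool_pos': array([0.289, 0.609, 0.238]), 'tcp_rot': array([-6.900e-01, -3.064e+00,  3.000e-03]), 'wrist_force': array([ 0.747,  0.041, -0.653]), 'torque': array([0.007, 0.056, 0.04 ]), 'width': np.float64(0.998)}
top dict_keys(['image', 'depth', 'fovy', 'cx', 'cy', 'world_from_camera', 'shot']) 50.53769128873543 310.74640859193255 199.57405155994303 [[0.014, 0.982, -0.187, 0.373], [-1.0, 0.018, 0.016, -0.078], [0.019, 0.187, 0.982, 1.035], [0.0, 0.0, 0.0, 1.0]]
knob_grip {'at': [399.0, 190.7], 'conf': 0.62} [ 0.579 -0.298  0.081]
slab {'at': [349.9, 185.9], 'conf': 0.92} [ 0.598 -0.188  0.039]
vial {'at': [327.6, 182.1], 'conf': 0.55} [ 0.599 -0.133  0.07 ]
disc {'at': [349.6, 159.1], 'conf': 0.67} [ 0.663 -0.187  0.047]
label_roll {'at': [241.6, 162.7], 'conf': 0.83} [ 0.662  0.081 -0.001]
calculator {'at': [227.2, 274.1], 'conf': 0.79} [0.385 0.101 0.007]
[{'bbox': [395.6, 194.0, 21.0, 22.8], 'conf': 0.77}]
side dict_keys(['image', 'depth', 'fovy', 'cx', 'cy', 'world_from_camera', 'shot']) 42.75530376489136 330.63699942739737 199.53416714452047 [[0.984, 0.093, -0.15, 0.39], [-0.176, 0.417, -0.892, -1.166], [-0.021, 0.904, 0.426, 0.581], [0.0, 0.0, 0.0, 1.0]]
knob_grip {'at': [352.1, 240.8], 'conf': 0.64} [ 0.574 -0.313  0.08 ]
slab {'at': [350.8, 242.3], 'conf': 0.93} [ 0.571 -0.316  0.079]
vial {'at': [351.2, 216.6], 'conf': 0.8} [ 0.608 -0.146  0.046]
disc {'at': [380.2, 222.1], 'conf': 0.79} [ 0.665 -0.19   0.048]
label_roll {'at': [354.0, 193.4], 'conf': 0.67} [ 0.618 -0.134  0.098]
calculator {'at': [254.5, 196.9], 'conf': 0.6} [0.395 0.082 0.014]
[{'bbox': [354.0, 242.6, 17.2, 17.9], 'conf': 0.67}]
```

View pics/top0.png

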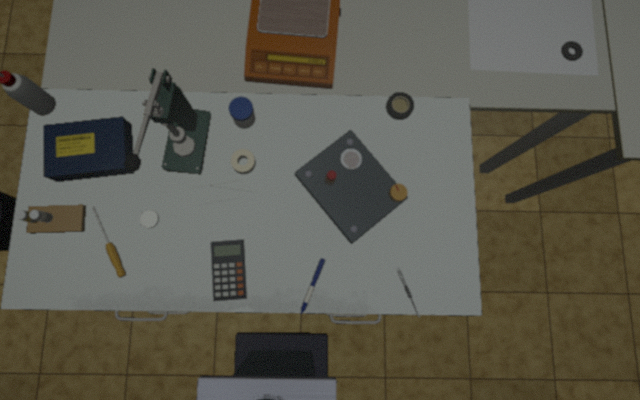

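View pics/side0.png

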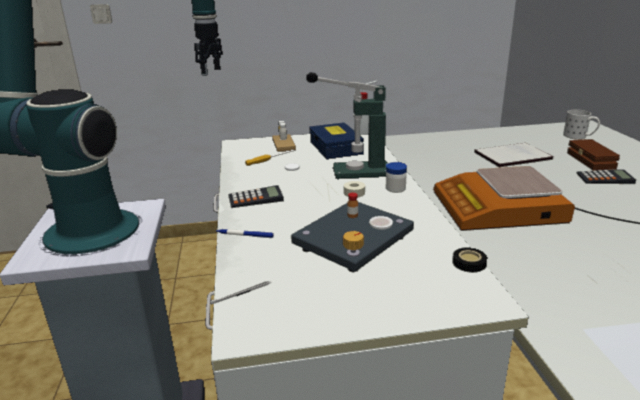

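```bash
python3 - <<'E'
from h import *
for n,c in(('top',(340,140,440,240)),('side',(300,190,420,280))):
    im=cv2.imread(f'pics/{n}0.png'); a,b,e,d=c
    cv2.imwrite(f'pics/{n}0z.png',cv2.resize(im[b:d,a:e],None,fx=6,fy=6,interpolation=cv2.INTER_CUBIC)) 
p=read_camera('top')
# knob points: brass by depth height 0.06-0.1 near
import itertools
P=[]
for v in range(175,215):
  for u in range(375,420):
    q=at_d(p,u,v)
    if q[2]>0.065: P.append([u,v,*q])
P=np.array(P);print(len(P),P.mean(0).round(3),P.min(0).round(3),P.max(0).round(3),np.median(P[:,4]))
Q=P[P[:,4]>np.median(P[:,4])-.005]; print(cv2.minEnclosingCircle(Q[:,2:4].astype(np.float32)),Q.mean(0))
# slab top plane tilt
S=[]
for v in range(130,230):
  for u in range(310,420):
    q=at_d(p,u,v)
    if .03<q[2]<.053: S.append(q)
S=np.array(S)
A=np.c_[S[:,:2],np.ones(len(S))];w=np.ones(len(S),bool)
for _ in range(8):
    c=np.linalg.lstsq(A[w],S[w,2],rcond=None)[0]; w=abs(A@c-S[:,2])<.0025
print(c,w.sum(), cv2.minAreaRect(S[w][:,:2].astype(np.float32)*1000))
E
```

```text
273 [ 3.97136e+02  1.92300e+02  5.69000e-01 -2.86000e-01  1.11000e-01] [ 3.83e+02  1.83e+02  3.73e-01 -3.15e-01  6.50e-02] [ 4.120e+02  2.080e+02  5.980e-01 -7.800e-02  1.035e+00] 0.08076072448374583
((0.47973713278770447, -0.1965816617012024), 0.15952083468437195) [ 3.97686992e+02  1.91906504e+02  5.69079565e-01 -2.86816686e-01
  1.15808686e-01]
[0.00080112 0.01892964 0.0447124 ] 4438 ((601.1868286132812, -189.82867431640625), (219.05979919433594, 179.35040283203125), 39.53523254394531)
```

View pics/top0z.png

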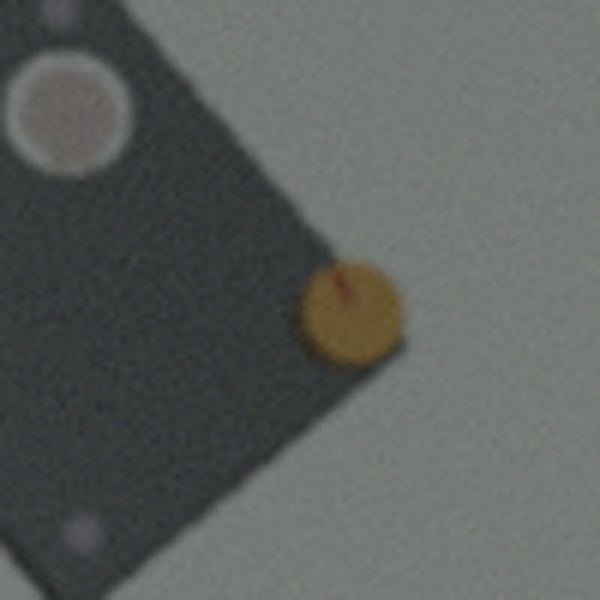

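View pics/side0z.png

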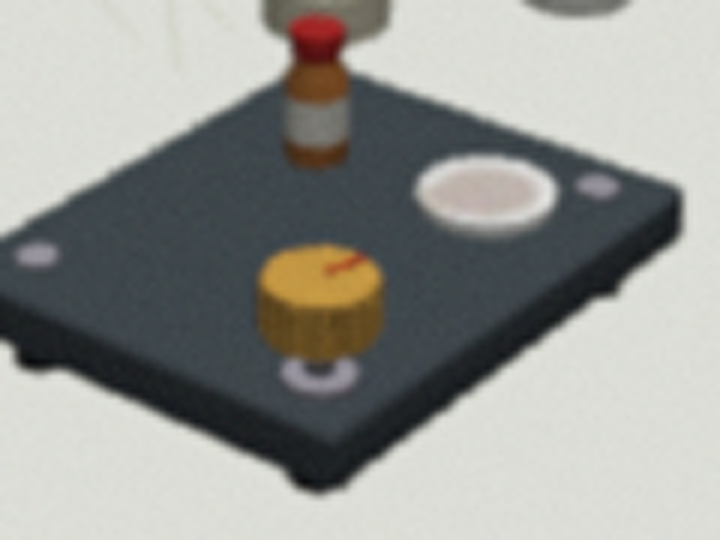

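```bash
python3 - <<'E'
from h import *
for cam in('top','side'):
    p=read_camera(cam); D=p['depth']
    P=[]
    for v in range(175,260):
      for u in range(335,420):
        if D[v,u]>0:
          q=at_d(p,u,v); r,g,b=map(int,p['image'][v,u])
          if .06<q[2]<.12 and abs(q[0]-.577)<.04 and abs(q[1]+.294)<.04: P.append([u,v,*q])
    P=np.array(P);print(cam,len(P),P.mean(0).round(3))
    t=P[P[:,4]>np.percentile(P[:,4],95)-.006]
    print(np.percentile(P[:,4],[5,50,95]),cv2.minEnclosingCircle(t[:,2:4].astype(np.float32)),t.mean(0).round(4))
E
```

```text
top 274 [ 3.97182e+02  1.92270e+02  5.76000e-01 -2.93000e-01  7.90000e-02]
[0.06707131 0.08039656 0.08350993] ((0.5770211219787598, -0.2950567603111267), 0.020651668310165405) [ 3.979476e+02  1.916943e+02  5.769000e-01 -2.949000e-01  8.100000e-02]
side 344 [ 3.52890e+02  2.39991e+02  5.78000e-01 -3.03000e-01  7.60000e-02]
[0.06287171 0.07977338 0.08327491] ((0.5788238048553467, -0.29705920815467834), 0.02094651758670807) [ 3.527448e+02  2.363594e+02  5.786000e-01 -2.982000e-01  8.150000e-02]
```

```bash
cat >> h.py <<'E'
def rel(goal):
    s=read_state(); M=R.from_rotvec(s['tcp_rot']).as_matrix()
    print('pos',np.round(s['tool_pos'],4),'q',np.round(s['q'],3),'t',s['time'],'w',round(s['width'],3),'F',np.round(s['wrist_force'],1),'T',np.round(s['torque'],2))
    print('M',M.round(3).tolist()); print('slide cm',(M.T@(np.array(goal)-s['tool_pos'])*100).round(2))
def scene():
    # least squares slab top plane + knob from top and side depth
    for cam in('top','side'):
        p=read_camera(cam); D=p['depth']; f=200/np.tan(np.radians(p['fovy'])/2)
        v,u=np.mgrid[:400,:640]; T=np.array(p['world_from_camera'])
        C=np.stack([(u-p['cx'])/f*D,-(v-p['cy'])/f*D,-D],-1)@T[:3,:3].T+T[:3,3]
        ok=D>0
        d=C[...,:2]-[.601,-.190]; a=np.radians(39.5); x=d@[np.cos(a),np.sin(a)]; y=d@[-np.sin(a),np.cos(a)]
        z=C[...,2]
        near=lambda px,py,r: np.hypot(x-px,y-py)<r
        top=ok&(abs(x)<.1)&(abs(y)<.08)&(z>.025)&(z<.06)&~near(-.085,-.065,.045)&~near(.045,.035,.035)&~near(.045,-.035,.035)
        if cam=='side': top&=~near(.06,.09,.06)
        def fit(m):
            A=np.c_[x[m],y[m],np.ones(m.sum())]; zz=z[m]; w=np.ones(len(zz),bool)
            for _ in range(10): c=np.linalg.lstsq(A[w],zz[w],rcond=None)[0]; w=abs(A@c-zz)<.006
            return c,w.sum(),(A@c-zz)[w].std()
        c,n,sd=fit(top)
        g=ok&(abs(x)<.3)&(abs(y)<.3)&(abs(z)<.012)&((abs(x)>.14)|(abs(y)>.12))
        cg,ng,sg=fit(g)
        k=ok&near(-.087,-.067,.016)&(z>.072)&(z<.1)
        kz=np.median(z[k]); kx,ky=x[k].mean(),y[k].mean()
        print(cam,'slab',c.round(4),n,round(sd,4),'ground',cg.round(4),'diff tilt',(c-cg).round(4),'knobtop-slab mm',round(1000*(kz-c@[-.085,-.065,1]),2),'knob-ground',round(1000*(kz-cg@[-.085,-.065,1]),2),k.sum())
E
python3 - <<'E'
from h import *
scene();scene()
rel([.578,-.296,.13])
E
```

```text
top slab [0.0151 0.0179 0.0417] 3556 0.0018 ground [ 0.0002 -0.0001 -0.001 ] diff tilt [0.0149 0.018  0.0427] knobtop-slab mm 41.71 knob-ground 81.95 145
side slab [0.0144 0.0183 0.0427] 1713 0.0011 ground [-0.0004  0.0016  0.0001] diff tilt [0.0147 0.0168 0.0426] knobtop-slab mm 41.19 knob-ground 81.5 121
top slab [0.0162 0.0195 0.0417] 3553 0.0018 ground [ 0.0003 -0.0002 -0.001 ] diff tilt [0.0159 0.0197 0.0427] knobtop-slab mm 41.78 knob-ground 81.8 142
side slab [0.0145 0.0194 0.0427] 1717 0.0011 ground [-0.0002  0.0015  0.0001] diff tilt [0.0146 0.0179 0.0426] knobtop-slab mm 41.3 knob-ground 81.47 124
pos [0.2892 0.6099 0.2393] q [ 1.091  0.264  1.604  0.     1.274 -0.037] t 1.15 w 1.004 F [ 0.7 -0.5 -0. ] T [-0.02 -0.   -0.02]
M [[-0.904, 0.429, -0.0], [0.429, 0.904, 0.0], [0.0, 0.0, -1.0]]
slide cm [-64.91 -69.48  10.93]
```

Call:
{"fn": "play_rows", "kwargs": {
  "slide": [
    [-2.7,-2.9,0],
    [-5.4,-5.8,0],
    [-8.1,-8.7,0],
    [-10.8,-11.6,0],
    [-13.5,-14.5,0],
    [-16.2,-17.4,0],
    [-18.9,-20.3,0],
    [-21.6,-23.2,0],
    [-24.3,-26.1,0],
    [-27,-29,0],
    [-29.7,-31.9,0],
    [-32.4,-34.8,0]
  ],
  "delta_rot": [
    [0,0,0],
    [0,0,0],
    [0,0,0],
    [0,0,0],
    [0,0,0],
    [0,0,0],
    [0,0,0],
    [0,0,0],
    [0,0,0],
    [0,0,0],
    [0,0,0],
    [0,0,0]
  ]
}}

```text
time: 2.15
tool_pos: [0.4331, 0.1549, 0.2397]
tcp_rot: [0.689, 3.064, 0.001]
wrist_force: [0.1, 0.1, 0.4]
width: 1.002
```

```bash
python3 - <<'E'
from h import *
rel([.578,-.296,.13])
E
```

```text
pos [0.4331 0.1549 0.2397] q [ 0.289 -0.154  2.043 -0.     1.252 -0.839] t 2.15 w 1.002 F [0.1 0.1 0.4] T [ 0.04 -0.04  0.01]
M [[-0.904, 0.428, 0.001], [0.428, 0.904, 0.0], [-0.001, 0.001, -1.0]]
slide cm [-32.39 -34.55  10.97]
```

Call:
{"fn": "play_rows", "kwargs": {
  "slide": [
    [-2.7,-2.9,0],
    [-5.4,-5.8,0.5],
    [-8.1,-8.7,1],
    [-10.8,-11.6,2],
    [-13.5,-14.5,3],
    [-16.2,-17.4,4],
    [-18.9,-20.3,5],
    [-21.6,-23.2,6],
    [-24.3,-26.1,7],
    [-27,-29,8],
    [-29.7,-31.8,9],
    [-32.4,-34.55,9.9]
  ],
  "delta_rot": [
    [0,0,-0.05],
    [0,0,-0.1],
    [0,0,-0.15],
    [0,0,-0.2],
    [0,0,-0.25],
    [0,0,-0.3],
    [0,0,-0.35],
    [0,0,-0.4],
    [0,0,-0.45],
    [0,0,-0.5],
    [0,0,-0.55],
    [0,0,-0.6]
  ]
}}

```text
time: 3.15
tool_pos: [0.5782, -0.2982, 0.14]
tcp_rot: [-0.25, 3.131, 0.001]
wrist_force: [1.2, 0.3, 1.3]
width: 1.004
```

```bash
python3 - <<'E'
from h import *
rel([.578,-.296,.061])
p=read_camera('side');save(p,'s1');print(landmark_of('knob_grip',p)[:1])
im=cv2.imread('pics/s1.png');cv2.imwrite('pics/s1z.png',cv2.resize(im[120:300,260:460],None,fx=3,fy=3))
p=read_camera('top');im=cv2.cvtColor(p['image'],cv2.COLOR_RGB2BGR);cv2.imwrite('pics/t1z.png',cv2.resize(im[120:260,290:450],None,fx=4,fy=4))
E
```

```text
pos [ 0.5782 -0.2982  0.14  ] q [-5.150e-01  2.930e-01  1.757e+00  1.000e-03  1.091e+00 -2.246e+00] t 3.15 w 1.004 F [1.2 0.3 1.3] T [ 0.05  0.   -0.02]
M [[-0.987, -0.159, 0.001], [-0.159, 0.987, 0.0], [-0.001, 0.0, -1.0]]
slide cm [-0.01  0.21  7.9 ]
[{'at': [351.0, 239.6], 'conf': 0.59}]
```

View pics/s1z.png

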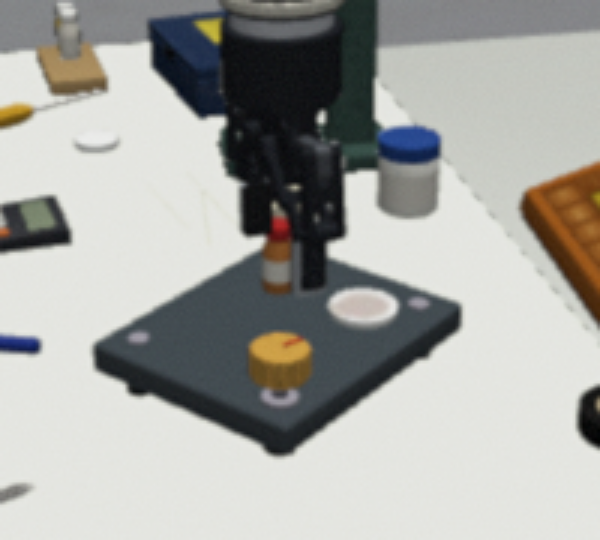

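View pics/t1z.png

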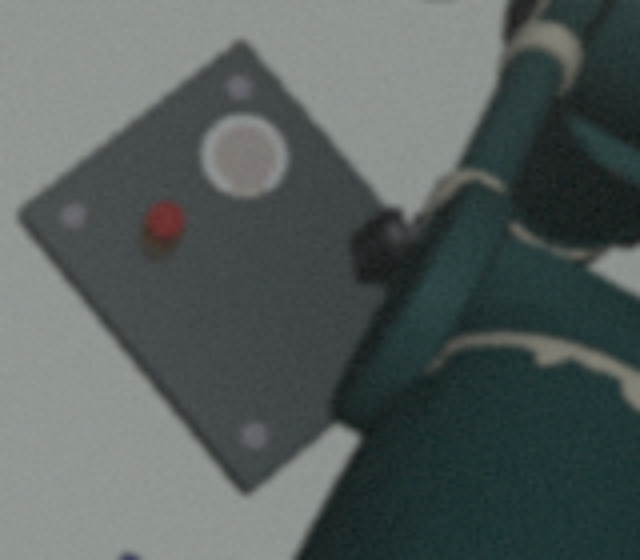

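Call:
{"fn": "play_rows", "kwargs": {
  "slide": [
    [0,0.2,1.5],
    [0,0.2,3.0],
    [0,0.2,4.5],
    [0,0.2,6.0],
    [0,0.2,7.2],
    [0,0.2,7.9],
    [0,0.2,7.9]
  ],
  "delta_rot": [
    [0,0,0],
    [0,0,0],
    [0,0,0],
    [0,0,0],
    [0,0,0],
    [0,0,0],
    [0,0,0]
  ]
}}

```text
time: 3.88
tool_pos: [0.5762, -0.2948, 0.0584]
tcp_rot: [0.242, -3.129, -0.005]
wrist_force: [0.3, 0.2, 0.0]
width: 0.999
```

```bash
python3 - <<'E'
from h import *
rel([.578,-.296,.061])
p=read_camera('side');im=cv2.cvtColor(p['image'],cv2.COLOR_RGB2BGR);cv2.imwrite('pics/s2z.png',cv2.resize(im[160:280,290:430],None,fx=5,fy=5))
E
```

```text
pos [ 0.5762 -0.2948  0.0584] q [-5.120e-01  3.760e-01  1.814e+00  1.000e-03  9.560e-01 -2.238e+00] t 3.8833 w 0.999 F [0.3 0.2 0. ] T [ 0.01  0.05 -0.02]
M [[-0.988, -0.154, -0.003], [-0.154, 0.988, 0.003], [0.003, 0.003, -1.0]]
slide cm [-0.16 -0.14 -0.26]
```

View pics/s2z.png

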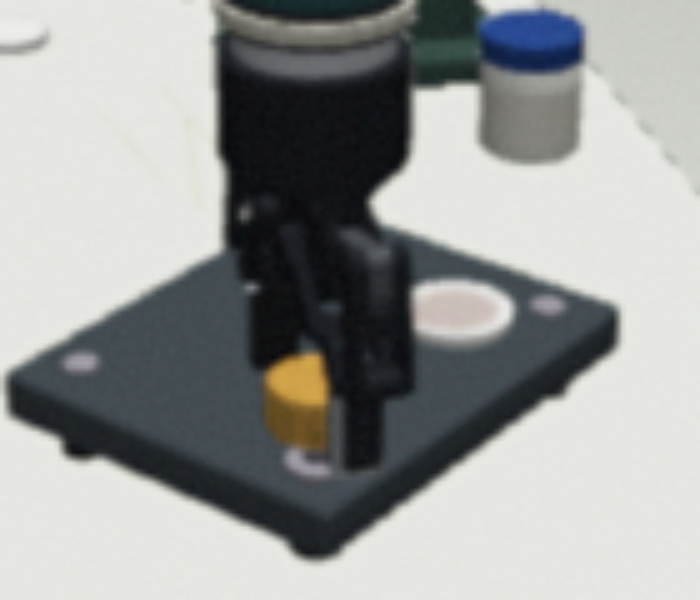

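Call:
{"fn": "play_rows", "kwargs": {
  "slide": [
    [-0.15,-0.1,-0.25],
    [-0.15,-0.1,-0.25],
    [-0.15,-0.1,-0.25],
    [-0.15,-0.1,-0.25],
    [-0.15,-0.1,-0.25],
    [-0.15,-0.1,-0.25],
    [-0.15,-0.1,-0.25],
    [-0.15,-0.1,-0.25],
    [-0.15,-0.1,-0.25],
    [-0.15,-0.1,-0.25]
  ],
  "delta_rot": [
    [0,0,0],
    [0,0,0],
    [0,0,0],
    [0,0,0],
    [0,0,0],
    [0,0,0],
    [0,0,0],
    [0,0,0],
    [0,0,0],
    [0,0,0]
  ],
  "hand": 0,
  "force": 30
}}

```text
time: 4.77
tool_pos: [0.579, -0.2961, 0.0626]
tcp_rot: [0.242, -3.131, -0.003]
wrist_force: [0.2, 3.0, 5.3]
width: 0.457
```

```bash
python3 - <<'E'
from h import *
rel([.578,-.296,.061])
p=read_camera('side');im=cv2.cvtColor(p['image'],cv2.COLOR_RGB2BGR);cv2.imwrite('pics/s3z.png',cv2.resize(im[160:280,290:430],None,fx=5,fy=5))
E
```

```text
pos [ 0.579  -0.2961  0.0626] q [-5.120e-01  3.750e-01  1.807e+00  2.000e-03  9.620e-01 -2.238e+00] t 4.7667 w 0.457 F [0.2 3.  5.3] T [ 0.74 -0.08 -0.12]
M [[-0.988, -0.154, -0.001], [-0.154, 0.988, 0.002], [0.001, 0.002, -1.0]]
slide cm [0.1  0.02 0.16]
```

View pics/s3z.png

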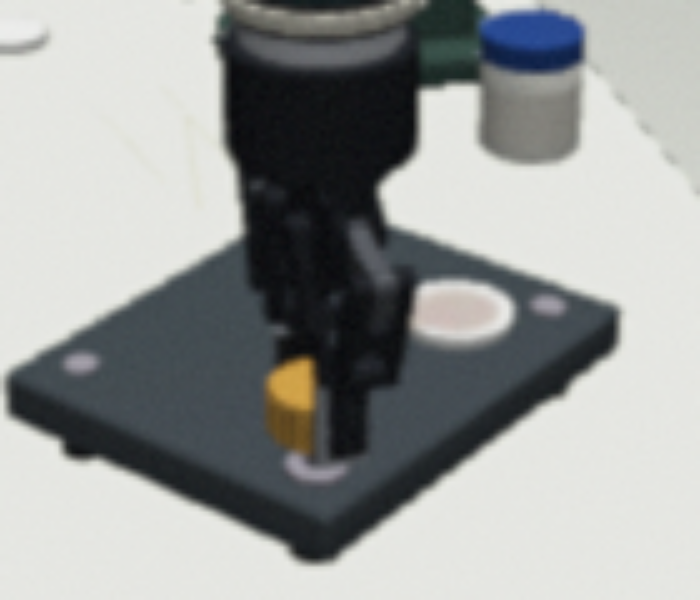

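Call:
{"fn": "play_rows", "kwargs": {
  "slide": [
    [0,0,0],
    [0,0,0],
    [0,0,0],
    [0,0,0],
    [0,0,0],
    [0,0,0],
    [0,0,0],
    [0,0,0],
    [0,0,0],
    [0,0,0],
    [0,0,0],
    [0,0,0]
  ],
  "delta_rot": [
    [0,0,0.1],
    [0,0,0.2],
    [0,0,0.3],
    [0,0,0.4],
    [0,0,0.5],
    [0,0,0.6],
    [0,0,0.7],
    [0,0,0.8],
    [0,0,0.9],
    [0,0,1.0],
    [0,0,1.1],
    [0,0,1.2]
  ]
}}

```text
time: 5.82
tool_pos: [0.5777, -0.2968, 0.0625]
tcp_rot: [-1.572, -2.715, 0.002]
wrist_force: [-2.5, 0.7, 5.7]
width: 0.461
```

```bash
python3 - <<'E'
from h import *
rel([.578,-.296,.061])
p=read_camera('side');im=cv2.cvtColor(p['image'],cv2.COLOR_RGB2BGR);cv2.imwrite('pics/s4z.png',cv2.resize(im[160:280,290:430],None,fx=5,fy=5))
E
```

```text
pos [ 0.5777 -0.2968  0.0625] q [-5.120e-01  3.750e-01  1.807e+00 -1.000e-03  9.640e-01 -1.033e+00] t 5.8167 w 0.461 F [-2.5  0.7  5.7] T [-0.08  1.01  0.08]
M [[-0.498, 0.867, -0.004], [0.867, 0.498, 0.001], [0.003, -0.003, -1.0]]
slide cm [0.05 0.07 0.15]
```

View pics/s4z.png

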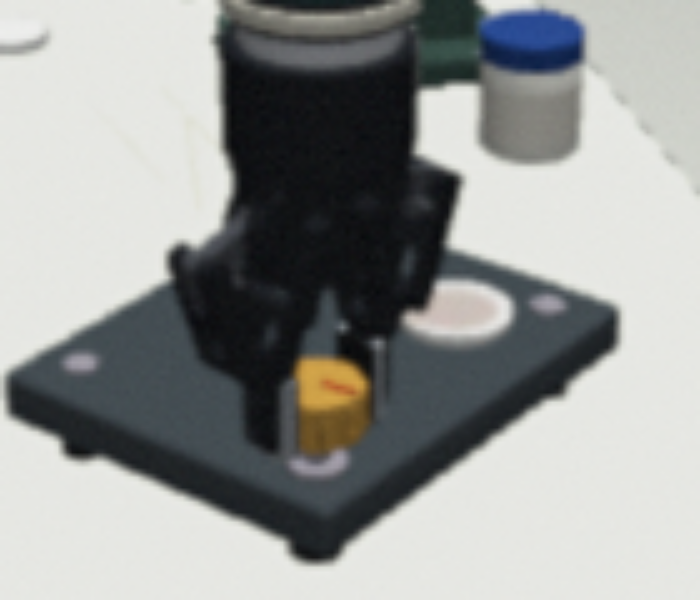

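Call:
{"fn": "play_rows", "kwargs": {
  "slide": [
    [0,0,0],
    [0,0,0],
    [0,0,0],
    [0,0,0],
    [0,0,0],
    [0,0,0],
    [0,0,0],
    [0,0,0],
    [0,0,0],
    [0,0,0],
    [0,0,0],
    [0,0,0]
  ],
  "delta_rot": [
    [0,0,0.1],
    [0,0,0.2],
    [0,0,0.3],
    [0,0,0.4],
    [0,0,0.5],
    [0,0,0.6],
    [0,0,0.7],
    [0,0,0.8],
    [0,0,0.9],
    [0,0,1.0],
    [0,0,1.1],
    [0,0,1.2]
  ]
}}

```text
time: 6.87
tool_pos: [0.576, -0.2953, 0.0622]
tcp_rot: [-2.834, -1.338, 0.009]
wrist_force: [-2.3, 5.5, 7.3]
width: 0.459
```

```bash
python3 - <<'E'
from h import *
rel([.578,-.296,.061])
scene()
p=read_camera('side');im=cv2.cvtColor(p['image'],cv2.COLOR_RGB2BGR);cv2.imwrite('pics/s5z.png',cv2.resize(im[160:280,290:430],None,fx=5,fy=5))
E
```

```text
pos [ 0.576  -0.2953  0.0622] q [-0.512  0.374  1.808 -0.     0.968  0.177] t 6.8667 w 0.459 F [-2.3  5.5  7.3] T [1.42 0.85 0.06]
M [[0.635, 0.772, -0.008], [0.772, -0.635, 0.004], [-0.002, -0.009, -1.0]]
slide cm [0.08 0.2  0.12]
top slab [0.0053 0.0038 0.0422] 3370 0.0018 ground [ 0.0004 -0.0004 -0.001 ] diff tilt [0.0048 0.0042 0.0432] knobtop-slab mm nan knob-ground nan 0
side slab [0.0056 0.0057 0.0433] 1159 0.0011 ground [-0.0003  0.0014  0.0001] diff tilt [0.0059 0.0043 0.0432] knobtop-slab mm 37.6 knob-ground 80.07 120
  return _methods._mean(a, axis=axis, dtype=dtype,
  ret = ret.dtype.type(ret / rcount)
h.py:37: RuntimeWarning: Mean of empty slice.
  kz=np.median(z[k]); kx,ky=x[k].mean(),y[k].mean()
```

View pics/s5z.png

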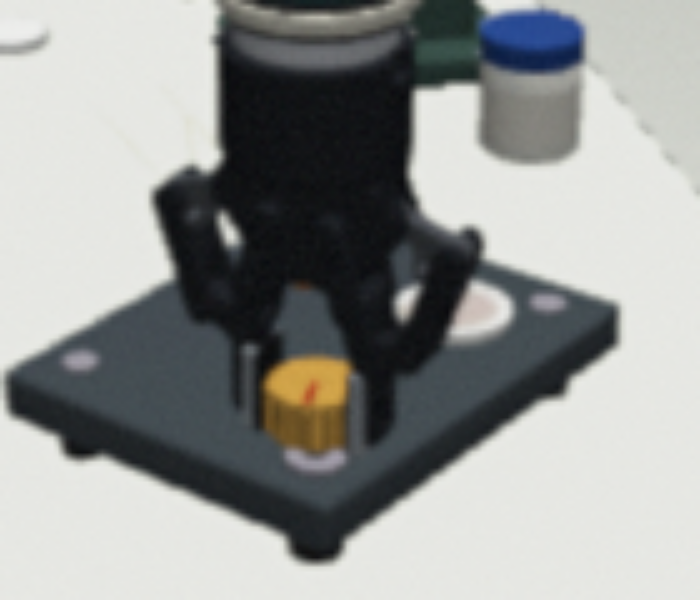

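Call:
{"fn": "play_rows", "kwargs": {
  "slide": [
    [0,0,0],
    [0,0,0],
    [0,0,0],
    [0,0,0],
    [0,0,0],
    [0,0,0],
    [0,0,0],
    [0,0,0],
    [0,0,0]
  ],
  "delta_rot": [
    [0,0,0],
    [0,0,0],
    [0,0,0],
    [0,0,0],
    [0,0,0],
    [0,0,0],
    [0,0,0],
    [0,0,0],
    [0,0,0]
  ],
  "hand": 0.8
}}

```text
time: 7.77
tool_pos: [0.576, -0.2953, 0.0622]
tcp_rot: [-2.832, -1.344, 0.009]
wrist_force: [0.6, 0.0, 0.3]
width: 0.799
```

```bash
python3 - 2>/dev/null <<'E'
from h import *
rel([.578,-.296,.061])
for _ in range(3): scene()
p=read_camera('side');im=cv2.cvtColor(p['image'],cv2.COLOR_RGB2BGR);cv2.imwrite('pics/s6z.png',cv2.resize(im[160:280,290:430],None,fx=5,fy=5))
E
```

```text
pos [ 0.576  -0.2953  0.0622] q [-0.512  0.374  1.808 -0.     0.968  0.173] t 7.7667 w 0.799 F [0.6 0.  0.3] T [-0.08 -0.01 -0.01]
M [[0.632, 0.775, -0.008], [0.775, -0.632, 0.004], [-0.002, -0.009, -1.0]]
slide cm [0.07 0.2  0.12]
top slab [0.0056 0.0045 0.0422] 3365 0.0018 ground [ 0.0006 -0.0002 -0.001 ] diff tilt [0.005  0.0047 0.0433] knobtop-slab mm nan knob-ground nan 0
side slab [0.0037 0.0059 0.0433] 1173 0.0011 ground [-0.0003  0.0015  0.0001] diff tilt [0.004  0.0044 0.0432] knobtop-slab mm 37.39 knob-ground 79.96 124
top slab [0.0048 0.0048 0.0423] 3374 0.0018 ground [ 0.0005 -0.0003 -0.001 ] diff tilt [0.0043 0.0051 0.0433] knobtop-slab mm nan knob-ground nan 0
side slab [0.0041 0.0068 0.0432] 1182 0.0011 ground [-0.0003  0.0015  0.0001] diff tilt [0.0044 0.0053 0.0432] knobtop-slab mm 37.48 knob-ground 79.94 129
top slab [0.0048 0.0053 0.0422] 3369 0.0018 ground [ 0.0003 -0.0003 -0.001 ] diff tilt [0.0046 0.0056 0.0432] knobtop-slab mm nan knob-ground nan 0
side slab [0.0049 0.0061 0.0432] 1193 0.0011 ground [-0.0004  0.0015  0.0001] diff tilt [0.0053 0.0046 0.0432] knobtop-slab mm 37.51 knob-ground 79.94 125
```

View pics/s6z.png

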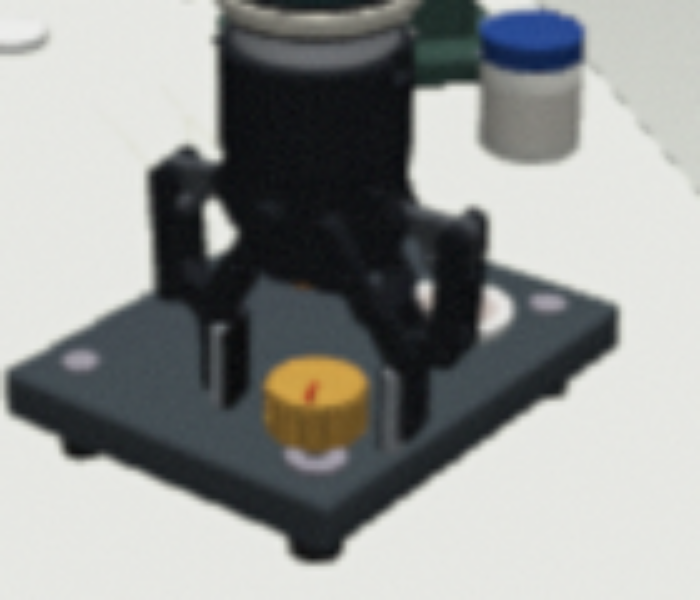

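Call:
{"fn": "play_rows", "kwargs": {
  "slide": [
    [0.05,0.15,-0.1],
    [0.05,0.15,-0.1],
    [0.05,0.15,-0.1],
    [0.05,0.15,-0.1],
    [0.05,0.15,-0.1],
    [0.05,0.15,-0.1],
    [0.05,0.15,-0.1],
    [0.05,0.15,-0.1],
    [0.05,0.15,-0.1]
  ],
  "delta_rot": [
    [0,0,0],
    [0,0,0],
    [0,0,0],
    [0,0,0],
    [0,0,0],
    [0,0,0],
    [0,0,0],
    [0,0,0],
    [0,0,0]
  ],
  "hand": 0,
  "force": 30
}}

```text
time: 8.87
tool_pos: [0.5772, -0.2955, 0.0637]
tcp_rot: [-2.831, -1.344, 0.009]
wrist_force: [-3.5, 2.7, 5.7]
width: 0.457
```

Call:
{"fn": "play_rows", "kwargs": {
  "slide": [
    [0,0,0],
    [0,0,0],
    [0,0,0],
    [0,0,0],
    [0,0,0],
    [0,0,0],
    [0,0,0],
    [0,0,0],
    [0,0,0],
    [0,0,0]
  ],
  "delta_rot": [
    [0,0,0.1],
    [0,0,0.2],
    [0,0,0.3],
    [0,0,0.4],
    [0,0,0.5],
    [0,0,0.6],
    [0,0,0.7],
    [0,0,0.8],
    [0,0,0.8],
    [0,0,0.8]
  ]
}}

```text
time: 9.7
tool_pos: [0.5766, -0.2945, 0.0637]
tcp_rot: [-3.132, -0.135, 0.015]
wrist_force: [-2.9, 3.9, 4.5]
width: 0.455
```

Call:
{"fn": "play_rows", "kwargs": {
  "slide": [
    [0,0,0],
    [0,0,0],
    [0,0,0],
    [0,0,0],
    [0,0,0],
    [0,0,0],
    [0,0,0],
    [0,0,0],
    [0,0,0],
    [0,0,0]
  ],
  "delta_rot": [
    [0,0,0],
    [0,0,0],
    [0,0,0],
    [0,0,0],
    [0,0,0],
    [0,0,0],
    [0,0,0],
    [0,0,0],
    [0,0,0],
    [0,0,0]
  ],
  "hand": 1
}}

```text
time: 10.53
tool_pos: [0.5767, -0.2945, 0.0637]
tcp_rot: [-3.132, -0.135, 0.015]
wrist_force: [0.2, 0.6, 0.5]
width: 1.002
```

```bash
python3 - 2>/dev/null <<'E'
from h import *
rel([.578,-.296,.061])
for _ in range(3): scene()
p=read_camera('side');im=cv2.cvtColor(p['image'],cv2.COLOR_RGB2BGR);cv2.imwrite('pics/s7z.png',cv2.resize(im[160:280,290:430],None,fx=5,fy=5))
E
```

```text
pos [ 0.5767 -0.2945  0.0637] q [-5.110e-01  3.750e-01  1.805e+00  1.000e-03  9.740e-01  9.730e-01] t 10.5333 w 1.002 F [0.2 0.6 0.5] T [ 0.03 -0.01  0.  ]
M [[0.996, 0.086, -0.01], [0.086, -0.996, 0.006], [-0.009, -0.007, -1.0]]
slide cm [0.12 0.16 0.27]
top slab [-0.0002 -0.0009  0.0427] 3241 0.0019 ground [ 0.0004 -0.0002 -0.001 ] diff tilt [-0.0007 -0.0007  0.0437] knobtop-slab mm nan knob-ground nan 0
side slab [-0.0008 -0.0008  0.0437] 1335 0.0011 ground [-0.0003  0.0014  0.0001] diff tilt [-0.0004 -0.0023  0.0437] knobtop-slab mm 35.61 knob-ground 79.47 87
top slab [ 0.0012 -0.0009  0.0427] 3234 0.0018 ground [ 0.0004 -0.0003 -0.001 ] diff tilt [ 0.0008 -0.0006  0.0437] knobtop-slab mm nan knob-ground nan 0
side slab [-0.0004 -0.      0.0437] 1354 0.0011 ground [-0.0003  0.0015  0.0001] diff tilt [-0.0001 -0.0015  0.0437] knobtop-slab mm 36.06 knob-ground 79.86 81
top slab [ 0.001  -0.0005  0.0427] 3234 0.0018 ground [ 0.0005 -0.0003 -0.001 ] diff tilt [ 0.0005 -0.0003  0.0436] knobtop-slab mm nan knob-ground nan 0
side slab [-0.0004  0.0003  0.0437] 1342 0.0011 ground [-0.0004  0.0015  0.0001] diff tilt [-0.0001 -0.0012  0.0437] knobtop-slab mm 35.98 knob-ground 79.74 87
```

View pics/s7z.png

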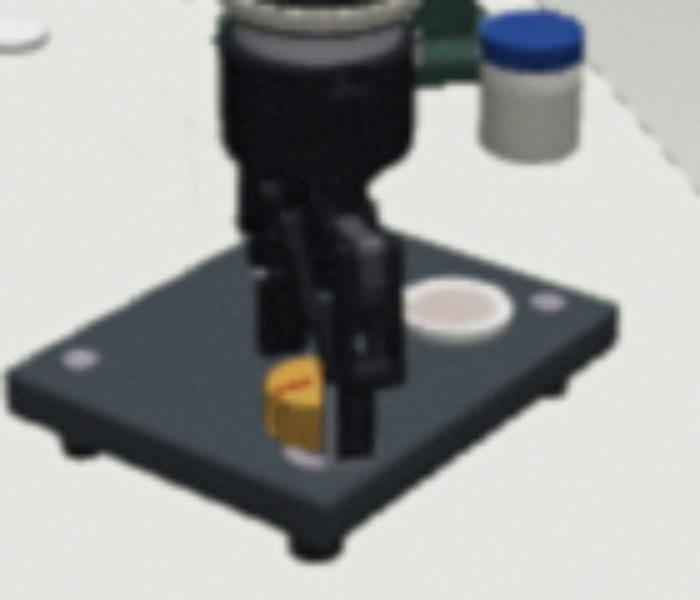

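Call:
{"fn": "play_rows", "kwargs": {
  "slide": [
    [0,0,-1],
    [0,0,-2.5],
    [0,0,-4.5],
    [0,0,-7],
    [0,0,-9.5],
    [0,0,-12],
    [0,0,-14.5],
    [0,0,-16],
    [0,0,-16]
  ],
  "delta_rot": [
    [0,0,0],
    [0,0,0],
    [0,0,0],
    [0,0,0],
    [0,0,0],
    [0,0,0],
    [0,0,0],
    [0,0,0],
    [0,0,0]
  ]
}}

```text
time: 11.63
tool_pos: [0.5808, -0.2969, 0.23]
tcp_rot: [-3.137, -0.135, 0.002]
wrist_force: [0.2, 0.3, 0.6]
width: 1.001
```

```bash
python3 - 2>/dev/null <<'E'
from h import *
rel([.578,-.296,.061])
for _ in range(3): scene()
p=read_camera('side');save(p,'s8')
for t in('vial','slab'): print(t,spot_in(t,p)[:1])
E
```

```text
pos [ 0.5808 -0.2969  0.23  ] q [-5.110e-01  2.290e-01  1.665e+00  1.000e-03  1.250e+00  9.730e-01] t 11.6333 w 1.001 F [0.2 0.3 0.6] T [-0.05 -0.06  0.02]
M [[0.996, 0.086, -0.002], [0.086, -0.996, 0.002], [-0.002, -0.002, -1.0]]
slide cm [-0.24 -0.09 16.9 ]
top slab [0.0013 0.0007 0.0427] 3514 0.0018 ground [ 0.0001 -0.0004 -0.001 ] diff tilt [0.0011 0.0011 0.0437] knobtop-slab mm nan knob-ground nan 0
side slab [-0.001  -0.0009  0.0437] 1669 0.0011 ground [-0.0003  0.0015  0.0001] diff tilt [-0.0007 -0.0023  0.0436] knobtop-slab mm 36.05 knob-ground 79.89 136
top slab [ 0.0002 -0.002   0.0427] 3500 0.0018 ground [ 0.0003 -0.0003 -0.001 ] diff tilt [-0.0001 -0.0017  0.0437] knobtop-slab mm nan knob-ground nan 0
side slab [-0.001   0.0001  0.0437] 1673 0.0011 ground [-0.0002  0.0015  0.0001] diff tilt [-0.0008 -0.0014  0.0437] knobtop-slab mm 36.17 knob-ground 79.99 124
top slab [ 0.0011 -0.0001  0.0428] 3502 0.0018 ground [ 0.0002 -0.0003 -0.001 ] diff tilt [0.0009 0.0001 0.0437] knobtop-slab mm nan knob-ground nan 0
side slab [-0.001   0.0003  0.0437] 1655 0.0011 ground [-0.0003  0.0015  0.0001] diff tilt [-0.0007 -0.0012  0.0436] knobtop-slab mm 36.22 knob-ground 79.98 126
vial [{'bbox': [353.4, 204.6, 13.3, 21.8], 'conf': 0.59}]
slab [{'bbox': [353.1, 239.6, 124.1, 69.3], 'conf': 0.78}]
```

View pics/s8.png

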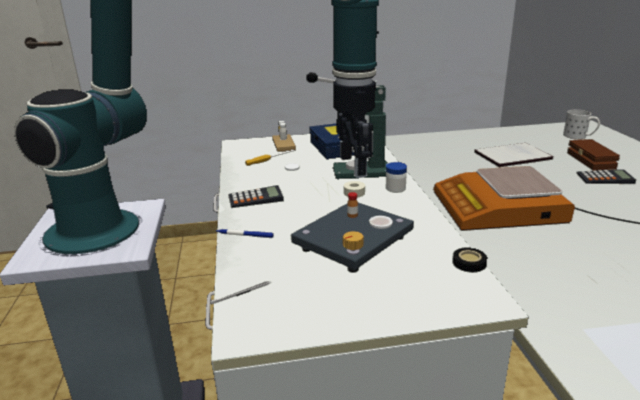

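The slab looks level, with the vial upright at about (353, 205). The gripper is well clear, and the label roll and calculator are where they started. Next I hand in.

```bash
python3 -c "
from workcell import *
print(finish_job())"
```

```text
the job is handed in; nothing more can be done
None
```

I turned the knob clockwise by about 3.2 rad in two grips (2.4, then 0.8 rad). I then let go, raised the gripper about 17 cm clear and handed the job in at about 12 s.

**Level:** both cameras put the slab's tilt at 0.003 rad or less, where it had been about 0.023 rad at the start. The limit is 0.015 rad.

**Knob height:** the knob's top is about 36.1 mm above the slab, against 36 mm for a level slab.

**Vial and bystanders:** in the last side picture the vial stands upright on the slab, and the slab, label roll and calculator are where they started. I compared these by eye rather than measuring them.

**Not checked directly:** I had no way to read the force on each foot. That all four bear firmly is inferred from the tilt and the knob height.

**Disagreement:** before turning, the knob height suggested a start angle near 0.3 rad and the tilt suggested about 1.4 rad. I therefore stopped after the first 2.4 rad, let go and measured again. By then the two agreed, so I set the last 0.8 rad from that.

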